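# Wedge up the leaning gas stove and hold it for new foot pads

### The arm

A 6-joint arm with a two-finger parallel gripper is mounted at the origin on the work surface. World frame = base frame: x ahead of the robot, y to its left, z up, the work surface at z = 0. Lengths are in mm, angles in rad, forces in N, time in s.
With the tool pointing down it reaches from about 275 to 750 mm from the base axis. Payload 10.2 kg.
Tool frame: the origin (TCP) lies midway between the tips of the shut fingers; the grasp point (between the pads) lies 19 mm behind it (ctrl.grasp_offset is the distance from the TCP to the grasp point, in mm); z points along the fingers, y is the line along which they close (so a half turn about z gives the same grasp; the last joint's range is limited). The gripper opens to 85 mm and grips with 20 to 120 N. Pads are 22 mm wide; open, the fingers measure 114 mm over their backs; the gripper's body (76 mm by 85 mm) begins 54 mm behind the grasp point. The pads swing forward as they close: fully open they stand 13 mm farther back than shut.
Start: joints at [-1.335, 0.313, 1.498, -0, 1.331, -0.223], TCP at [232.497, -470.719, 231.294] pointing down, gripper open.
Joint ranges: [-2.94, 2.94], [-0.97, 2.17], [0.19, 2.56], [-1.23, 4.37], [0.02, 3.11], [-2.88, 2.88]. Speed limits (rad/s): [2.39, 2.39, 3.01, 3.14, 3.14, 3.14].

### API

Orientations are given as a unit quaternion [w, x, y, z].
In Python, from rig import ctrl, viewer, models gives the robot as it stands. The module is installed in compiled form; this text tells all that it offers.
- The arm moves only by the shell command python3 -m pendant 'ROWS' [OPENING] [FORCE]. ROWS is text: rows parted by semicolons, each of 4 numbers parted by spaces: the shift along the tool's x, y, z in m, then the turn about the tool's z in rad. In form: x y z yaw; .... A call has 1 to 10 rows; each row shifts and turns the commanded pose from where the row before left it, along the tool's axes as they then stand; what a row does not reach is not made up. A row lasts 1/8 s, in which the tool goes at most 62.5 mm and 10.7 degrees, less where a joint would pass 70% of its speed; a pose out of reach is approached as far as the arm can. A call is refused whole if a number of a shift passes 0.0625 or a number of a turn 0.188, either way. A call with a gripper value outside its range is refused whole. OPENING is the opening, from 0 (shut) to 1 (fully open), set as the call begins (- or left out, the last holds). The fingers move at their own pace and stop on an object; FORCE is the grip in N (left out, the last holds). Time passes only in rows, so rows that do not move let the fingers close. It gives the time, the measured TCP pose, the force, the opening and the grip force at its end, in the units of the state.
- ctrl.sense(): the state, without advancing time (a new reading comes with each control period).
- viewer.capture(name): name is "scene" or "top"; returns a dict with "color" (420x560x3 uint8, red, green, blue), "vertical_fov" (degrees; the focal length in pixels is half the picture's height over the tangent of half this angle, whatever the lens; pixels are square), "cx", "cy" (the principal point, pixels), "pose" (4x4, takes a point from camera to world coordinates). Camera axes: x right, y down, z forward; pixel columns grow to the right and rows downward; lengths in mm; the calibration is good to about 2 mm. A picture is of the moment at which its call begins. There is no depth.
- ctrl.finish_job(): hands the job in; it is judged then, once.
Trained networks look in the newest picture that a camera, given by its name, has taken for a name from the list of things; names that differ only in an ending like _2 or _b are one class to them, and where a whole thing is asked for, a point or a joint stands for the part that bears it (a point fixed in the world has none). Each returns a list of dicts, best first, with "p" (0 to 1); they miss things now and then, are a little off and sometimes report something else, mostly with a low value. They report only what shows in the picture. A call takes as long as a camera call. They do not tell look-alikes from the thing itself.
- models.boxes_of(camera, query): "at" ([x, y, z] in mm, in world coordinates, good to about 4 mm: the middle of the surface that is visible of it).
The state is a dict: "time_s": time; "joints": joint angles; "dq": joint speeds; "tau": joint torques, N m; "eef_pos": TCP position; "ee_rot": TCP orientation; "force": force on the tool from outside, world axes, zero at the start; "wrist_torque": the same for the moment, N m; "grip_width": opening from 0.0 (shut) to 1.0 (fully open); "grip_force": force on a finger pad.
Only numpy, scipy, OpenCV 4.12 (cv2) and the standard library are available. Lean on these libraries where they do the work, as an engineer would, in place of code of your own. Each camera call takes 0.05 s, during which the arm holds its last target. There are 200 camera calls.

### The job

The stove has lost the rubber pads of its two front feet and leans forward, and I want to stick on the new ones, which are 4 mm thick. Take the wooden wedge and push it flat along the bench, thin end first, square under the middle of the stove's front edge until both front feet are just off the bench: enough for a pad to slip under, and no more than 10 mm. Finish still gripping the wedge there, with its slope carrying the stove; don't shove the stove out of its place, touch it with nothing but the wedge, and leave the other things where they are.

Things in the scene. Friction and masses are not known exactly. Their poses are not given: they have to be found in the camera images.
- wedge_grip (a point): Plain hardwood wedge lying flat on the bench, left or right of the stove's front: 180 mm long, 42 wide, its top rising evenly (1 in 6) from 3 mm at the thin end to 33 mm at the thick end; 0.1 kg. This point, where to grip it across its width, is on its centre line, 35 mm from the thick end, 145 mm from the thin end, 13.5 mm above its underside. x points to the thin end, z up.
- wedge_tip (a point): Middle of the wedge's thin end, at its flat underside (the wedge is 3 mm high here). Same axes as wedge_grip. The wood slides easily on the bench and under the stove.
- stove: White table-top gas stove, black top, one burner: 300 x 300 mm, about 83 mm high, pan support to 118 mm; 1.8 kg, loose on the bench. Origin at bench height under its middle; x from front to rear, y to its left, z up. Its rear feet stand 120 mm behind the origin and 120 mm to each side. A knob, 38 mm across, sticks out 27 mm from the front, 85 mm to -y of the middle, 23 to 61 mm up.
- stove_front (a point): Middle of the stove's straight lower front edge, facing the robot, 150 mm before the stove's origin, 8 mm above the bench at the start (an open gap all along). The wedge meets it when its thin end is 30 mm past; each 6 mm more lifts the edge 1 mm and the front feet 0.9 mm (about 6.5 mm at 73 mm past). Push about 7 to 12 N; pushed slowly, the stove tips on its rear feet and does not slip.
- foot_front_left (a point): Middle of the underside of the stove's front left foot, a bare steel stud 22 mm across, 120 mm to +y of the stove's middle line and 30 mm behind the front edge. It stands on the bench at the start (height 0); the stove then leans forward by 4 mm in 240.
- foot_front_right (a point): The same for the front right foot, 120 mm to -y of the middle line.
- bowl: White ceramic bowl, 116 mm across, 60 mm high, on the bench on the side where the wedge is not; origin at the centre of its underside. Leave alone.
- egg_pan: Rectangular dark egg pan, 150 x 185 mm and 32 mm high, with a black handle towards its -y, to the right of the stove; origin at the centre of its underside. Leave alone.
- pad_a: New black rubber foot pad, a disc 26 mm across and 4 mm thick, on the bench left of the stove; origin at the centre of its underside. Leave alone.
- pad_b: Second new pad, the same, beside the first, further from the stove. Leave alone.
Things that resemble listed ones, but are neither listed nor needed, are in the scene too. What is shaped like the part that bears wedge_grip but purple is not meant.

How it is judged:
By the outcome, as a careful person would: the job done as asked, in the order asked, and still so for the second after the job is handed in, while the arm keeps its last pose, push and grip.
It also fails if it takes over 48 s, if anything falls off the work surface, if the arm or the gripper's body presses on something with over 40 N, if the wrist force passes 120 N, or if a joint passes its speed limit or range.

## Working session

There is one attempt and no reset: what is moved stays moved. The work goes in short steps, Python scripts to look and compute and a shell command to move; the robot and the scene stay as the last step left them, time stands still between calls to the robot, and variables do not carry over. Pictures are saved under pics/ and viewed, at most 10 in all, crops included, and the job is handed in when it is done.

```bash
mkdir -p pics; python3 - <<'E'
from rig import ctrl, viewer, models
import cv2, numpy as np
for n in("scene","top"):
    d=viewer.capture(n); cv2.imwrite(f"pics/{n}0.png",d["color"][:,:,::-1])
    print(n,d["vertical_fov"],d["cx"],d["cy"],np.round(d["pose"],4).tolist())
    for q in("wedge_grip","stove","stove_front","foot_front_left","foot_front_right","bowl","egg_pan","pad_a"):
        print(q,[(np.round(b["at"]).tolist(),round(b["p"],2)) for b in models.boxes_of(n,q)])
s=ctrl.sense();print(s["eef_pos"],s["ee_rot"],s["time_s"],s["grip_width"],s["force"],ctrl.grasp_offset)
E
```

```text
scene 46.37619536323612 279.2238778986717 219.65554810310667 [[-0.472, 0.6086, -0.6378, 1306.3185], [0.8814, 0.3129, -0.3538, 350.8562], [-0.0157, -0.7292, -0.6841, 892.3486], [0.0, 0.0, 0.0, 1.0]]
wedge_grip [([293.0, -264.0, 19.0], 0.98), ([438.0, -538.0, 19.0], 0.68), ([480.0, -309.0, 14.0], 0.61), ([804.0, 40.0, 83.0], 0.33)]
stove [([803.0, 34.0, 82.0], 0.79)]
stove_front []
foot_front_left [([801.0, 34.0, 82.0], 0.89)]
foot_front_right [([802.0, 38.0, 86.0], 0.59)]
bowl [([452.0, 273.0, 36.0], 0.91), ([665.0, -422.0, 5.0], 0.68)]
egg_pan [([666.0, -422.0, 6.0], 0.95)]
pad_a [([589.0, 219.0, 9.0], 0.61), ([594.0, 177.0, 2.0], 0.51), ([452.0, 273.0, 32.0], 0.2)]
top 48.60965424618819 275.056308836621 209.54271413926972 [[0.0252, -0.9922, 0.1219, 352.9479], [-0.9993, -0.0283, -0.0237, -62.6361], [0.027, -0.1212, -0.9923, 1362.2755], [0.0, 0.0, 0.0, 1.0]]
wedge_grip [([259.0, -271.0, 15.0], 0.91), ([420.0, -537.0, 20.0], 0.72), ([477.0, -310.0, 17.0], 0.56)]
stove [([743.0, 12.0, 86.0], 0.56)]
stove_front [([747.0, 19.0, 81.0], 0.67)]
foot_front_left [([744.0, 14.0, 82.0], 0.59)]
foot_front_right [([746.0, 19.0, 86.0], 0.69)]
bowl [([486.0, 280.0, 29.0], 0.75), ([745.0, 16.0, 85.0], 0.3)]
egg_pan [([673.0, -418.0, 5.0], 0.56), ([474.0, -311.0, 17.0], 0.16)]
pad_a [([595.0, 173.0, 0.0], 0.5), ([590.0, 217.0, 7.0], 0.42)]
[ 232.49192369 -470.72072923  231.29974412] [ 1.38418959e-06  9.73804778e-01  2.27385697e-01 -8.84894812e-06] 0.9 1.0002513603612446 [-0.22344746  0.07091654  0.40597605] 18.700000000000003
```

View pics/scene0.png

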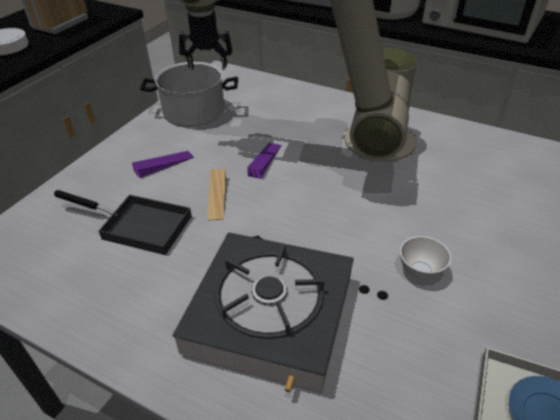

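View pics/top0.png

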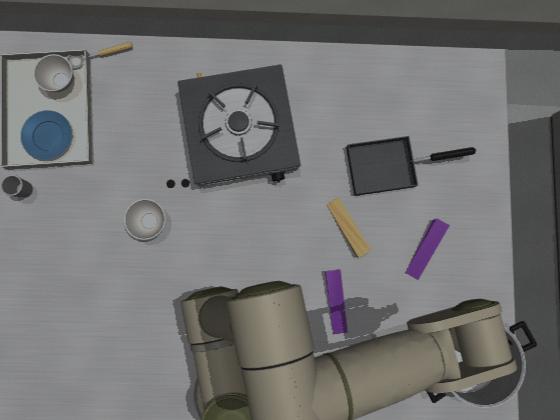

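Wedge-like things: purple at top (336,300), purple at top (427,248), and plain wood at top (348,228) / scene (217,195). I choose the plain wood one and check it in a close crop, along with the stove.

```bash
python3 - <<'E'
import cv2, numpy as np
a=cv2.imread("pics/top0.png");b=cv2.imread("pics/scene0.png")
f=lambda im,x,y,w,h,s:cv2.resize(im[y:y+h,x:x+w],None,fx=s,fy=s,interpolation=cv2.INTER_CUBIC)
c=np.zeros((600,800,3),np.uint8)
p=f(a,315,190,65,75,5);c[:375,:325]=p
p=f(b,190,155,50,75,5);c[:375,330:580]=p
p=f(a,165,55,150,140,1.5);c[380:590,:225]=p
p=f(a,230,155,80,40,5);c[395:595,240:640]=p
cv2.imwrite("pics/crop.png",c)
E
```

```text
(no output)
```

View pics/crop.png

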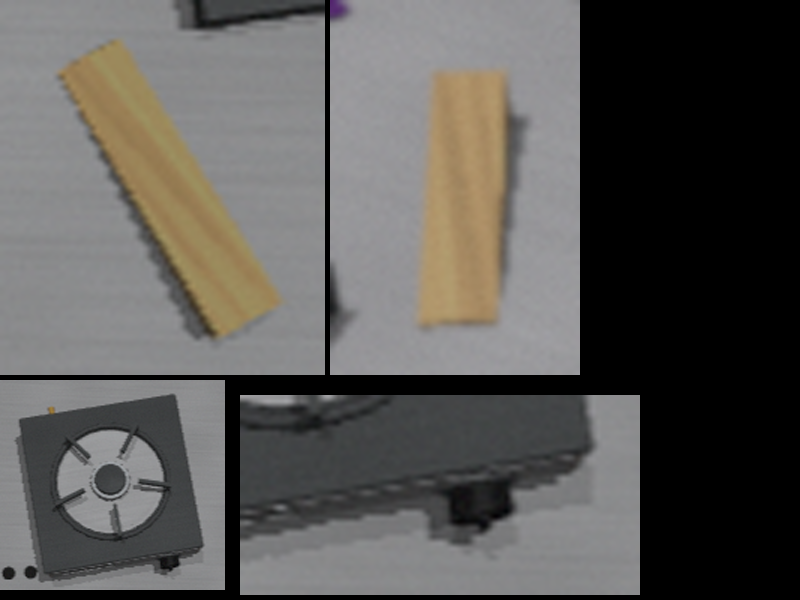

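The crop shows the plain wood wedge. Its wider shadow marks the thick end near the robot (top px ~(363,255)), so the thin end is at top px ~(333,203), towards the stove. The stove is yawed, with its knob at the front right. Next I'll fit both poses.

```bash
cat > fit.py <<'E'
import cv2, numpy as np
from scipy.optimize import minimize
from rig import ctrl, viewer, models
def proj(d,P):
    T=np.linalg.inv(d["pose"]); p=np.c_[P,np.ones(len(P))]@T.T
    f=210/np.tan(np.radians(d["vertical_fov"])/2)
    return np.c_[f*p[:,0]/p[:,2]+d["cx"],f*p[:,1]/p[:,2]+d["cy"]]
S=4
def render(d,P):
    m=np.zeros((420*S,560*S),np.uint8)
    q=(proj(d,P)+.5)*S-.5
    h=cv2.convexHull(np.round(q*16).astype(np.int32))
    cv2.fillPoly(m,[h],1,shift=4); return m
def largest(m,seed=None):
    n,l,s,c=cv2.connectedComponentsWithStats(m.astype(np.uint8))
    return (l==1+np.argmax(s[1:,4]))
W=lambda L=180:np.array([[x,y,z] for x,zs in((0,(0,3)),(-180,(0,33))) for y in(-21,21) for z in zs],float)
def place(P,x,y,a,z=0):
    c,s=np.cos(a),np.sin(a); return P@np.array([[c,s,0],[-s,c,0],[0,0,1]])+[x,y,z]
def wmask(d):
    h=cv2.cvtColor(d["color"],cv2.COLOR_RGB2HSV); return ((h[...,0]>8)&(h[...,0]<30)&(h[...,1]>75)&(h[...,2]>70))
def up(m): return (cv2.resize(m.astype(np.float32),None,fx=S,fy=S,interpolation=cv2.INTER_LINEAR)>.5).astype(np.uint8)
def fit(ds,ms,model,x0,steps):
    ms=[up(m) for m in ms]
    def cost(v): return sum((render(d,model(v))!=m).sum()/S/S for d,m in zip(ds,ms))
    x0=np.array(x0,float)
    for k in(1,.3):
        sx=np.vstack([x0]+[x0+k*np.eye(len(x0))[i]*steps[i] for i in range(len(x0))])
        r=minimize(cost,x0,method="Nelder-Mead",options=dict(initial_simplex=sx,maxiter=250,xatol=.02,fatol=.05)); x0=r.x
    return r.x,r.fun,[m.sum()/S/S for m in ms]
def stmask(d,cen):
    v=d["color"].max(2)<105
    v=cv2.morphologyEx(v.astype(np.uint8),cv2.MORPH_OPEN,np.ones((3,3)))
    n,l=cv2.connectedComponents(v); 
    best=largest(v*(np.hypot(*np.subtract(np.mgrid[:420,:560],np.reshape(cen,(2,1,1))))<130))
    c,_=cv2.findContours(best.astype(np.uint8),0,2); m=np.zeros((420,560),np.uint8); cv2.drawContours(m,c,-1,1,-1)
    return cv2.morphologyEx(m,cv2.MORPH_OPEN,np.ones((19,19)))
E
python3 - <<'E'
from fit import *
D={n:viewer.capture(n) for n in("scene","top")}; s,t=D["scene"],D["top"]
def near(m,x0,x1,y0,y1):
    k=np.zeros_like(m);k[y0:y1,x0:x1]=m[y0:y1,x0:x1];return largest(k)
ws=near(wmask(s),195,240,155,230);wt=near(wmask(t),315,385,185,270)
mod=lambda v:place(W(),*v)
for nm,a,b in(("both",[s,t],[ws,wt]),("scene",[s],[ws]),("top",[t],[wt])):
    print("wedge tip",nm,fit(a,b,mod,[555,-270,.4],[15,15,.2]))
ss=stmask(s,(305,270));st=stmask(t,(125,238))
Q=np.array([[a,b,0] for a in(-1,1) for b in(-1,1)],float)
def sm(v):
    P=Q*(150)*v[4]; P[:,2]=P[:,0]*4/240; return place(P,v[0],v[1],v[2],v[3])
x0=[745,15,.1,83,1]
print("stove",fit([s,t],[ss,st],sm,x0,[15,15,.1,5,.02]))
for nm,a,b in(("scene",[s],[ss]),("top",[t],[st])):
    print(nm,fit(a,b,lambda v:sm([*v,83,1]),x0[:3],[15,15,.1]))
o=[]
for d,m,w in((s,ss,ws),(t,st,wt)):
    c=d["color"][:,:,::-1].copy()
    for k in(m,w):
        cc,_=cv2.findContours(k.astype(np.uint8),0,2);cv2.drawContours(c,cc,-1,(0,0,255),1)
    o.append(c[0:400,150:400] if d is t else c[100:,130:400])
cv2.imwrite("pics/mask.png",np.hstack([cv2.resize(k,(400,600)) for k in o]))
E
```

```text
wedge tip both (array([ 5.51915900e+02, -2.64139317e+02,  5.27906583e-01]), np.float64(136.125), [np.float64(733.75), np.float64(919.75)])
wedge tip scene (array([ 5.50553128e+02, -2.63445327e+02,  5.44186657e-01]), np.float64(81.3125), [np.float64(733.75)])
wedge tip top (array([ 5.52574163e+02, -2.64022118e+02,  5.28829432e-01]), np.float64(49.3125), [np.float64(919.75)])
stove (array([7.57619312e+02, 2.24604065e+01, 2.19029646e-01, 4.70225689e+01,
       1.11800898e+00]), np.float64(2490.1875), [np.float64(21051.75), np.float64(12073.75)])
scene (array([7.91092523e+02, 4.76287137e+01, 2.31675919e-01]), np.float64(3062.5625), [np.float64(21051.75)])
top (array([7.44769975e+02, 1.90368683e+01, 1.76549773e-01]), np.float64(1003.25), [np.float64(12073.75)])
```

View pics/mask.png

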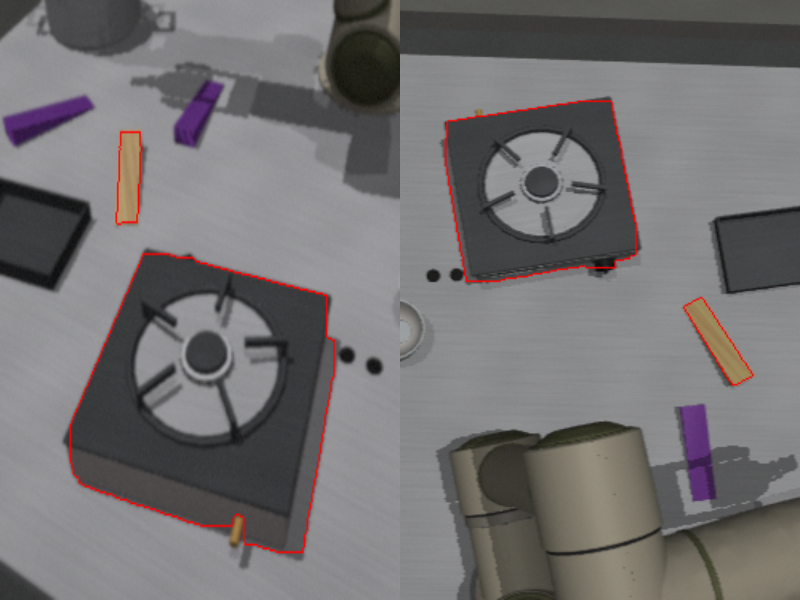

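```bash
python3 - <<'E'
from fit import *
s,t=[viewer.capture(n) for n in("scene","top")]
def tm(d,cen,th):
    g=cv2.GaussianBlur(d["color"],(3,3),0).max(2)
    v=(g<th).astype(np.uint8)*(np.hypot(*np.subtract(np.mgrid[:420,:560],np.reshape(cen,(2,1,1))))<115)
    v=largest(v); c,_=cv2.findContours(v.astype(np.uint8),0,2); m=np.zeros((420,560),np.uint8); cv2.drawContours(m,c,-1,1,-1)
    return cv2.morphologyEx(m,cv2.MORPH_OPEN,np.ones((25,25)))
print("scene top/rear side/left side",s["color"][330,200],s["color"][355,250],s["color"][330,335],"top: face/front",t["color"][170,210],t["color"][180,215], t["color"][186,215],t["color"][184,250],t["color"][182:194,225].max(1),t["color"][175:190,260].max(1))
Q=np.array([[a,b,0] for a in(-1,1) for b in(-1,1)],float)
def sm(v):
    P=Q*(150)*v[4]; P[:,2]=P[:,0]*4/240; return place(P,v[0],v[1],v[2],v[3])
x0=[745,15,.17,83,1]
for th in(62,70,78):
    a,b=tm(s,(305,270),th),tm(t,(125,238),th)
    print(th,"both",*fit([s,t],[a,b],sm,x0,[15,15,.1,5,.02]))
    for nm,i,j in(("scene",[s],[a]),("top",[t],[b])):
        print(nm,*fit(i,j,lambda v:sm([*v[:3],83,v[3]]),x0[:3]+[1],[15,15,.1,.02]))
    np.save(f"m{th}.npy",[a,b])
E
```

```text
scene top/rear side/left side [56 59 59] [52 53 52] [47 47 48] top: face/front [68 70 72] [48 48 49] [101 101 100] [121 121 123] [ 67  73  73 121 123 124 126 134 143 145 142 140] [ 56  64  71  75 121 119 121 122 136 139 137 140 139 141 137]
62 both [7.69709851e+02 3.24348143e+01 2.23801756e-01 8.69706001e+01
 9.30854351e-01] 10761.5 [np.float64(16105.75), np.float64(0.0)]
scene [7.63081442e+02 2.44471687e+01 2.07782728e-01 9.83578844e-01] 488.0625 [np.float64(16105.75)]
top [ 1.18831132e+03  8.88938874e+01  6.39492972e-01 -2.18634624e-01] 0.0 [np.float64(0.0)]
70 both [7.55813347e+02 1.94900463e+01 2.13852323e-01 7.25819612e+01
 1.00544248e+00] 1735.9375 [np.float64(16605.75), np.float64(9865.75)]
scene [7.62907471e+02 2.34349529e+01 2.07537768e-01 9.95101604e-01] 415.8125 [np.float64(16605.75)]
top [7.51705004e+02 1.88620369e+01 1.86180961e-01 9.81928550e-01] 1182.5 [np.float64(9865.75)]
78 both [7.57642974e+02 1.59349563e+01 2.01550520e-01 5.53782858e+01
 1.04420368e+00] 2379.625 [np.float64(19060.75), np.float64(11292.75)]
scene [7.84510983e+02 2.79551550e+01 2.07173668e-01 1.00932770e+00] 1641.875 [np.float64(19060.75)]
top [7.46935080e+02 1.65906995e+01 1.82676791e-01 1.00935594e+00] 457.5625 [np.float64(11292.75)]
```

```bash
python3 - <<'E'
from fit import *
s,t=[viewer.capture(n) for n in("scene","top")]
Q=np.array([[-150,-150,0],[-150,150,0],[150,150,0],[150,-150,0]],float);Q[:,2]=Q[:,0]*4/240
o=[]
for d,x,y,w,h in((s,170,225,200,165),(t,170,55,145,145)):
    k=600/h*.66 if d is s else 400/145
    k=2.0 if d is s else 2.7
    c=cv2.resize(d["color"][y:y+h,x:x+w,::-1],None,fx=k,fy=k,interpolation=cv2.INTER_CUBIC)
    c=np.clip(c.astype(float)*1.6,0,255).astype(np.uint8)
    for v,col in(((763,23.4,.2075),(0,0,255)),((747,16.6,.183),(0,255,0))):
        for z in (83,8):
            p=(proj(d,place(Q,*v,z))-[x,y]+.5)*k
            cv2.polylines(c,[np.round(p*16).astype(np.int32)],True,col,1,cv2.LINE_AA,4)
    o.append(cv2.copyMakeBorder(c,0,400-c.shape[0],0,0,0))
cv2.imwrite("pics/ov.png",np.hstack(o)); print(np.hstack(o).shape)
E
```

```text
(400, 792, 3)
```

View pics/ov.png

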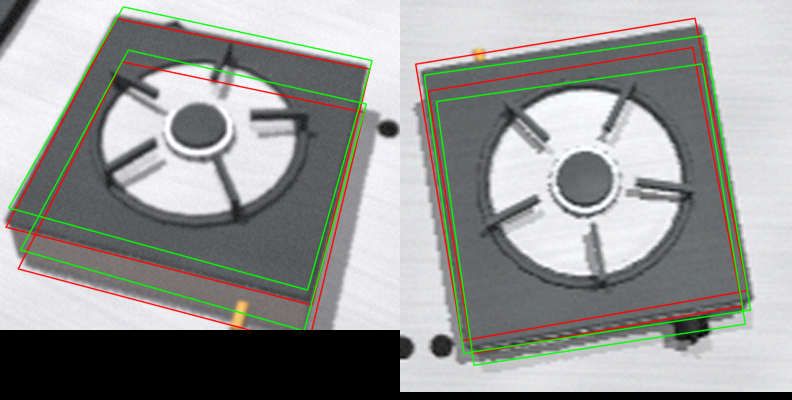

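```bash
cat > edge.py <<'E'
from fit import *
from scipy.ndimage import map_coordinates
from scipy.optimize import least_squares
Q=np.array([[-150,-150,0],[-150,150,0],[150,150,0],[150,-150,0]],float)
def dist(d,p,k):
    c=np.array([d["cx"],d["cy"]]); f=210/np.tan(np.radians(d["vertical_fov"])/2)
    r2=(((p-c)/f)**2).sum(1,keepdims=True); return c+(p-c)*(1+k*r2)
def corners(d,v,k):
    P=Q*v[4]; P[:,2]=P[:,0]*v[5]; return dist(d,proj(d,place(P,*v[:3],v[3])),k)
def edges(d,v,k,R=7,n=25):
    g=cv2.GaussianBlur(d["color"],(0,0),.8).mean(2).astype(float)
    C=corners(d,v,k); out=[]; u=np.linspace(.08,.92,n)[:,None]; cen=C.mean(0)
    for i in range(4):
        a,b=C[i],C[(i+1)%4]; q=a+(b-a)*u; nn=np.array([b[1]-a[1],a[0]-b[0]])/np.linalg.norm(b-a)
        if nn@((a+b)/2-cen)<0: nn=-nn
        r=np.arange(-R,R+.01,.25); pts=q[:,None]+nn*r[None,:,None]
        G=np.gradient(map_coordinates(g,[pts[...,1],pts[...,0]],order=1),axis=1)
        th=.5*G.max(1,keepdims=True) # first strong dark->light edge from inside
        for j in range(n):
            pk=[m for m in range(1,len(r)-1) if G[j,m]>=max(G[j,m-1],G[j,m+1]) and G[j,m]>max(1.5,th[j,0])]
            out.append(r[pk[0]] if pk else np.nan)
    return np.array(out),C
def solve(ds,v0,free,k0=(0,0),R0=9):
    v=np.r_[v0,k0].astype(float)
    for it in range(8):
        R=R0 if it<2 else 4
        def pred(x):
            w=v.copy(); w[free]=x; return w
        obs=[];
        for d,ki in ds: obs.append(edges(d,v[:6],v[6+ki],R))
        u=np.linspace(.08,.92,25)[:,None]
        def res(x):
            w=pred(x); rr=[]
            for (d,ki),(o,C) in zip(ds,obs):
                C2=corners(d,w[:6],w[6+ki]); cen=C.mean(0)
                for i in range(4):
                    a,b=C[i],C[(i+1)%4]; nn=np.array([b[1]-a[1],a[0]-b[0]])/np.linalg.norm(b-a)
                    if nn@((a+b)/2-cen)<0: nn=-nn
                    mv=((C2[i]+(C2[(i+1)%4]-C2[i])*u)-(a+(b-a)*u))@nn
                    rr.append(mv-o[25*i:25*i+25])
            rr=np.concatenate(rr); return rr[np.isfinite(rr)]
        r=least_squares(res,v[free],loss="soft_l1",f_scale=.4,x_scale=np.maximum(np.abs(v[free]),.05)); v=pred(r.x)
    return v,np.sqrt(np.median(res(r.x)**2)),[np.round([np.nanmedian(o[25*i:25*i+25]) for i in range(4)],2).tolist() for o,_ in obs],[np.isfinite(o).sum() for o,_ in obs]
E
python3 - <<'E'
from edge import *
np.set_printoptions(precision=4,suppress=True)
s,t=[viewer.capture(n) for n in("scene","top")]
v0=[757,21,.195,83,1,4/240]
print("both",solve([(s,0),(t,1)],v0,[0,1,2]))
print("both h,s",solve([(s,0),(t,1)],v0,[0,1,2,3,4]))
print("both k",solve([(s,0),(t,1)],v0,[0,1,2,3,4,6,7]))
print("scene",solve([(s,0)],v0,[0,1,2,4]))
print("top",solve([(t,1)],v0,[0,1,2,4]))
E
```

```text
both (array([759.1817,  19.8844,   0.202 ,  83.    ,   1.    ,   0.0167,
         0.    ,   0.    ]), np.float64(1.0141090537919055), [[0.25, 1.75, 1.5, 0.0], [2.38, 0.0, -1.25, 1.0]], [np.int64(100), np.int64(75)])
both h,s (array([754.7773,  17.99  ,   0.2035,  74.9759,   1.0227,   0.0167,
         0.    ,   0.    ]), np.float64(0.24711857589669153), [[0.0, 0.0, 0.0, -0.25], [2.25, -0.5, 0.25, 0.0]], [np.int64(100), np.int64(86)])
both k (array([746.8906,  14.1174,   0.2029,  68.3189,   1.0145,   0.0167,
         0.2082,   0.2977]), np.float64(0.31576203356436805), [[-0.25, 0.5, 0.0, 0.25], [1.12, -0.75, 0.25, -0.75]], [np.int64(100), np.int64(96)])
scene (array([760.1491,  21.3833,   0.2036,  83.    ,   1.0123,   0.0167,
         0.    ,   0.    ]), np.float64(0.22934352905834574), [[0.0, 0.0, 0.0, 0.0]], [np.int64(100)])
top (array([750.5599,  17.0492,   0.201 ,  83.    ,   1.0231,   0.0167,
         0.    ,   0.    ]), np.float64(0.7160259321160685), [[1.5, -2.75, 0.25, -0.25]], [np.int64(97)])
```

Measured: wedge tip ≈(552,-264), heading 0.528. Stove centre ≈(755,18), yaw ≈0.203. Now I move over the grip point, going sideways first to clear the pot.

```bash
python3 -m pendant '0.02 0 0 -0.069; 0.036 -0.003 0 0; 0.036 -0.003 0 0; 0.036 -0.003 0 0; 0.036 -0.003 0.01 0; 0.036 -0.003 0.04 0; 0.035 -0.0027 0.05 0; 0 0 0.03 0; 0 0 0 0' 0.8 60
```

```text
time_s: 2.42
eef_pos: [426.7, -337.3, 99.7]
ee_rot: [-0.002, 0.965, 0.261, -0.001]
force: [-0.1, 0.7, 1.1]
grip_width: 0.795
grip_force: 0.0
```

```bash
python3 -m pendant '0 0 0.03 0; 0 0 0.03 0; 0 0 0.025 0; 0 0 0.01 0; 0 0 0.0025 0; 0 0 0 0' 0.8 60 && python3 - <<'E'
from fit import *
t=viewer.capture("top");s=viewer.capture("scene")
a=cv2.resize(t["color"][180:300,290:410,::-1],(400,400),interpolation=2);b=cv2.resize(s["color"][110:240,160:290,::-1],(400,400),interpolation=2)
cv2.imwrite("pics/pre.png",np.hstack([a,b]))
E
```

```text
time_s: 3.18
eef_pos: [427.6, -338.9, 4.9]
ee_rot: [0.001, 0.965, 0.261, 0.0]
force: [0.3, -0.6, -0.2]
grip_width: 0.803
grip_force: 0.0
```

View pics/pre.png

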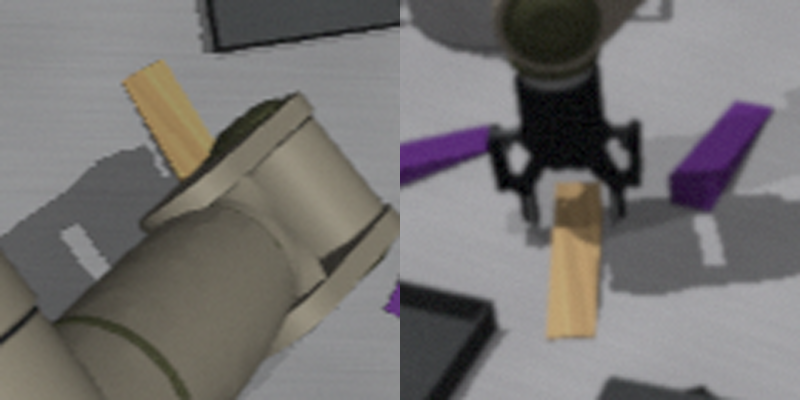

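The open fingers straddle the wooden wedge just short of its thick end (scene crop, around (575,200)), clear of the purple one. Lower and close.

```bash
python3 -m pendant '0 0 0.003 0; 0 0 0 0; 0 0 0 0; 0 0 0 0; 0 0 0 0; 0 0 0 0' 0 60
```

```text
time_s: 4.03
eef_pos: [427.4, -338.5, 1.1]
ee_rot: [0.0, 0.965, 0.261, 0.0]
force: [0.4, 0.1, 5.4]
grip_width: 0.477
grip_force: 62.1
```

```bash
python3 -m pendant '0.0146 -0.025 0 0; 0.0146 -0.025 0 0; 0.0146 -0.025 0 0; 0.0146 -0.025 0 0; 0.0146 -0.025 0 0; 0 0 0 0.108; 0 0 0 0.108; 0 0 0 0.109; 0 0 0 0' && python3 -m pendant '0.0058 -0.0284 0 0; 0.0058 -0.0284 0 0; 0.0058 -0.0284 0 0; 0.0058 -0.0284 0 0; 0.0058 -0.0284 0 0; 0 0 0 0; 0 0 0 0' && python3 - <<'E'
from edge import *
np.set_printoptions(precision=4,suppress=True)
s,t=[viewer.capture(n) for n in("scene","top")]
q=ctrl.sense(); h=2*np.arctan2(q["ee_rot"][2],q["ee_rot"][1]); print("heading",h)
for nm,d in(("s",s),("t",t)):
    m=wmask(d); x=proj(d,np.array([[q["eef_pos"][0]+100,q["eef_pos"][1]+20,10.]]))[0].astype(int)
    k=np.zeros_like(m);k[x[1]-45:x[1]+45,x[0]-45:x[0]+45]=m[x[1]-45:x[1]+45,x[0]-45:x[0]+45]
    ys,xs=np.nonzero(largest(k)); print(nm,xs.min(),xs.max(),ys.min(),ys.max())
a=cv2.resize(t["color"][130:290,190:350,::-1],(400,400),interpolation=2);b=cv2.resize(s["color"][120:280,210:370,::-1],(400,400),interpolation=2)
cv2.imwrite("pics/pre2.png",np.hstack([a,b]))
E
```

```text
time_s: 5.15
eef_pos: [427.6, -193.7, 1.0]
ee_rot: [0.0, 0.995, 0.101, 0.0]
force: [0.2, -0.8, 5.7]
grip_width: 0.48
grip_force: 62.2
time_s: 6.02
eef_pos: [427.3, -48.2, 1.0]
ee_rot: [-0.0, 0.995, 0.102, 0.0]
force: [-0.6, 2.0, 6.9]
grip_width: 0.479
grip_force: 62.4
heading 0.20310777189713888
s 290 315 199 247
t 243 260 192 216
```

View pics/pre2.png

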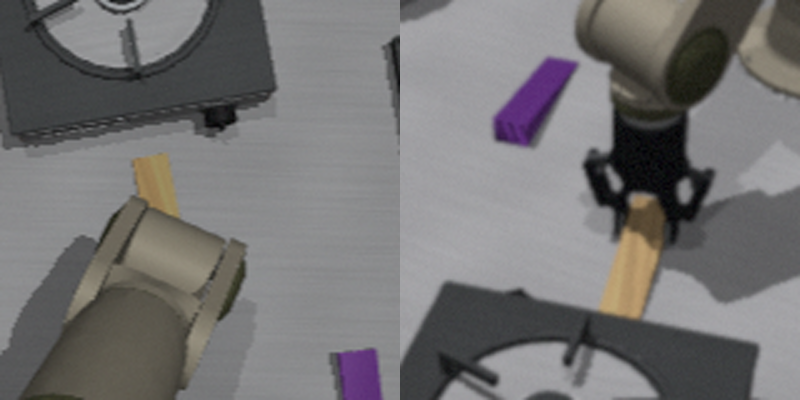

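```bash
python3 - <<'E'
from fit import *
q=ctrl.sense(); h=.203; p=q["eef_pos"]
tip=np.array([p[0]+145*np.cos(h),p[1]+145*np.sin(h),0])
P=place(np.array([[0,-21,3],[0,21,3],[-40,21,9.67],[-40,-21,9.67]],float),tip[0],tip[1],h)
for n in("top","scene"):
    d=viewer.capture(n); m=wmask(d); print(n,np.round(proj(d,P),1).tolist())
    if n=="top":
        for r in range(190,212,3):
            x=np.nonzero(m[r,230:275])[0]+230; print(r,(x.min(),x.max()) if len(x) else None)
E
python3 -m pendant '0.012 0 0 0; 0.012 0 0 0; 0.012 0 0 0; 0.009 0 0 0; 0.005 0 0 0; 0.002 0 0 0; 0.002 0 0 0; 0 0 0 0'
```

```text
top [[256.8, 191.0], [242.8, 193.5], [245.0, 206.4], [259.1, 203.9]]
190 None
193 (np.int64(245), np.int64(256))
196 (np.int64(244), np.int64(257))
199 (np.int64(244), np.int64(257))
202 (np.int64(245), np.int64(258))
205 (np.int64(245), np.int64(258))
208 (np.int64(246), np.int64(259))
211 (np.int64(249), np.int64(260))
scene [[285.5, 252.1], [301.9, 255.5], [306.0, 242.3], [289.9, 239.1]]
time_s: 7.22
eef_pos: [480.0, -37.9, 1.0]
ee_rot: [0.0, 0.995, 0.101, -0.0]
force: [-3.4, -0.6, 8.0]
grip_width: 0.474
grip_force: 62.4
```

```bash
for i in 1; do python3 -m pendant '0.002 0 0 0; 0.002 0 0 0; 0 0 0 0' | grep -E "pos|force:"; done; python3 -m pendant '0.002 0 0 0; 0.002 0 0 0; 0 0 0 0' | grep -E "pos|force:"; python3 -m pendant '0.002 0 0 0; 0.002 0 0 0; 0 0 0 0' | grep -E "pos|force:"; python3 -m pendant '0.002 0 0 0; 0.002 0 0 0; 0 0 0 0' | grep -E "pos|force:"; python3 -m pendant '0.002 0 0 0; 0.002 0 0 0; 0 0 0 0' | grep -E "pos|force:"
```

```text
eef_pos: [483.9, -37.1, 1.0]
force: [-2.2, -0.4, 6.9]
grip_force: 62.5
eef_pos: [487.8, -36.2, 1.0]
force: [-2.3, -0.6, 8.8]
grip_force: 62.5
eef_pos: [491.7, -35.4, 1.0]
force: [-2.5, 0.2, 8.3]
grip_force: 62.4
eef_pos: [495.7, -34.7, 1.0]
force: [-2.9, 0.2, 8.1]
grip_force: 62.4
eef_pos: [498.1, -33.9, 1.0]
force: [-11.2, -3.1, 15.0]
grip_force: 63.3
```

Contact at TCP ≈(496.7,-34.5), which puts the front edge close to the fit. About 42 mm more to go, slowly.

```bash
python3 -m pendant '0.0015 0 0 0; 0.0015 0 0 0; 0.0015 0 0 0; 0.0015 0 0 0; 0.0015 0 0 0; 0.0015 0 0 0; 0.0015 0 0 0; 0.0015 0 0 0; 0.0015 0 0 0; 0 0 0 0' | grep -E "pos|rot|force:"; python3 -m pendant '0.0015 0 0 0; 0.0015 0 0 0; 0.0015 0 0 0; 0.0015 0 0 0; 0 0 0 0' | grep -E "pos|rot|force:"
```

```text
eef_pos: [511.0, -31.2, 1.0]
ee_rot: [-0.0, 0.995, 0.102, -0.003]
force: [-12.2, -2.2, 16.3]
grip_force: 63.5
eef_pos: [516.8, -29.9, 1.0]
ee_rot: [-0.0, 0.995, 0.102, -0.003]
force: [-13.5, -3.0, 16.2]
grip_force: 63.5
```

```bash
python3 - <<'E'
from edge import *
np.set_printoptions(precision=4,suppress=True)
s,t=[viewer.capture(n) for n in("scene","top")]
print("scene h fixed",solve([(s,0)],[758,20,.203,83,1.0123,1/240],[0,1,2,4])[:2],"free tilt",solve([(s,0)],[758,20,.203,83,1.0123,1/240],[0,1,2,4,5])[:2])
E
```

```text
scene h fixed (array([760.0942,  20.8168,   0.2046,  83.    ,   1.0134,   0.0042,
         0.    ,   0.    ]), np.float64(0.23451240451294655)) free tilt (array([760.0402,  20.8173,   0.2047,  83.    ,   1.0128,   0.0017,
         0.    ,   0.    ]), np.float64(0.2357657717687511))
```

Stove still in place (≤0.6 mm of fit change); the force is steady at about 13 N. Continue 23 mm.

```bash
python3 -m pendant '0.0015 0 0 0; 0.0015 0 0 0; 0.0015 0 0 0; 0.0015 0 0 0; 0.0015 0 0 0; 0.0015 0 0 0; 0.0015 0 0 0; 0.0015 0 0 0; 0 0 0 0' | grep -E "pos|rot|force:"; python3 -m pendant '0.0015 0 0 0; 0.0015 0 0 0; 0.0015 0 0 0; 0.0015 0 0 0; 0.0015 0 0 0; 0.0015 0 0 0; 0.0015 0 0 0; 0.001 0 0 0; 0 0 0 0; 0 0 0 0' | grep -E "time|pos|rot|force:"
python3 - <<'E'
from edge import *
np.set_printoptions(precision=4,suppress=True)
s,t=[viewer.capture(n) for n in("scene","top")]
for sl in(4/240,-2/240): print(sl,solve([(s,0)],[758,20,.203,83,1.0123,sl],[0,1,2,4])[:2])
b=cv2.resize(s["color"][120:380,130:390,::-1],(400,400),interpolation=2);a=cv2.resize(t["color"][50:250,150:350,::-1],(400,400),interpolation=2)
cv2.imwrite("pics/end.png",np.hstack([a,b]))
E
```

```text
eef_pos: [528.6, -27.6, 1.0]
ee_rot: [-0.0, 0.995, 0.102, -0.003]
force: [-12.9, -1.8, 15.8]
grip_force: 63.4
time_s: 13.45
eef_pos: [539.9, -25.3, 1.0]
ee_rot: [-0.0, 0.995, 0.102, -0.003]
force: [-12.3, -2.2, 15.7]
grip_force: 63.4
0.016666666666666666 (array([761.2058,  20.6991,   0.2059,  83.    ,   1.0191,   0.0167,
         0.    ,   0.    ]), np.float64(0.4289941003204077))
-0.008333333333333333 (array([760.0438,  20.413 ,   0.2054,  83.    ,   1.0155,  -0.0083,
         0.    ,   0.    ]), np.float64(0.23619259794540434))
```

View pics/end.png

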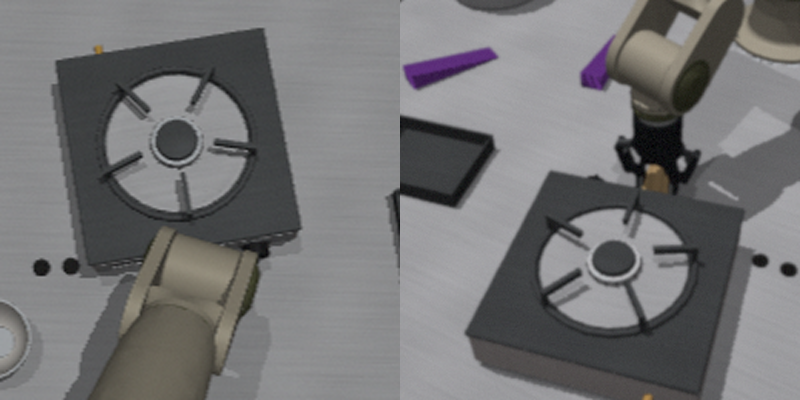

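The stove edge now rests on the wedge slope with the wedge centred. The tilt fit confirms about 6.5 mm of lift at the front feet, and the stove hasn't moved. Handing in.

```bash
python3 -c "
from rig import ctrl
print(ctrl.finish_job())"
```

```text
the job is handed in; nothing more can be done
None
```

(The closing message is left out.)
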